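# Put the mixed machine parts back into their stock bins

## Robot

A 6-joint arm with a two-finger parallel gripper is mounted at the origin on the work surface. World frame = base frame: x ahead of the robot, y to its left, z up, the work surface at z = 0. Lengths are in m, angles in rad, forces in N, time in s.
With the tool pointing down it reaches from about 0.325 to 0.85 m from the base axis. Payload 15.5 kg.
Tool frame: the origin (TCP) lies midway between the tips of the shut fingers; the grasp point (between the pads) lies 19 mm behind it; z points along the fingers, y is the line along which they close (so a half turn about z gives the same grasp; the last joint's range is limited). The gripper opens to 91 mm and grips with 3 to 60 N. Pads are 32 mm wide; open, the fingers measure 118 mm over their backs; the gripper's body (76 mm by 178 mm) begins 60 mm behind the grasp point.
Start: joints at [-1.21, 0.494, 1.345, -0, 1.302, -0.096], TCP at [0.276, -0.561, 0.214] pointing down, gripper open.
Joint ranges: [-2.91, 2.91], [-0.82, 2.16], [0.22, 2.67], [-1.22, 4.37], [0.12, 2.79], [-3.08, 3.08]. Speed limits (rad/s): [1.89, 1.89, 2.57, 3.01, 3.01, 3.01].

## Interface

Orientations are given as a unit quaternion [x, y, z, w].
In Python, from workcell import arm gives the robot as it stands.
- The arm moves only by the shell command python3 -m handwheel 'ROWS' [OPENING]. ROWS is JSON, a list of rows, each a list of 2 entries, a list of its own where there are three numbers: the shift along the tool's x, y, z in mm, then the turn, a rotation vector about the tool's x, y, z in rad. In form: [[[tx, ty, tz], [ax, ay, az]], ...]. A call has 1 to 10 rows; each row shifts and turns the commanded pose from where the row before left it, along the tool's axes as they then stand; what a row does not reach is not made up. A row lasts 1/10 s, in which the tool goes at most 50 mm and 8.59 degrees, less where a joint would pass 70% of its speed; a pose out of reach is approached as far as the arm can. A call with a gripper value outside its range is refused whole. OPENING is the closure, from 0 (fully open) to 1 (shut), set as the call begins (- or left out, the last holds). The fingers move at their own pace and stop on an object; the grip force is fixed at half the most. Time passes only in rows, so rows that do not move let the fingers close. It gives the time, the measured TCP pose, the force, the opening and the grip force at its end, in the units of the state.
- arm.read_state(): the state, without advancing time (a new reading comes with each control period).
- arm.snapshot(name): name is "scene" or "top"; returns a dict with "image" (420x560x3 uint8, red, green, blue), "vfov" (degrees; the focal length in pixels is half the picture's height over the tangent of half this angle, whatever the lens; pixels are square), "cx", "cy" (the principal point, pixels), "rvec" (rotation vector, rad) and "tvec" (3), from world to camera coordinates, as OpenCV has them. Camera axes: x right, y down, z forward; pixel columns grow to the right and rows downward; lengths in m; the calibration is good to about 2 mm. A picture is of the moment at which its call begins. There is no depth.
- arm.job_done(): hands the job in; it is judged then, once.
The state is a dict: "clock": time; "joint_pos": joint angles; "qd": joint speeds; "joint_torque": joint torques, N m; "tool_pos": TCP position; "orientation": TCP orientation; "ft_force": force on the tool from outside, world axes, zero at the start; "torque": the same for the moment, N m; "width": opening from 0.0 (shut) to 1.0 (fully open); "grip_force": force on a finger pad.
Only numpy, scipy, OpenCV 4.12 (cv2) and the standard library are available. Lean on these libraries where they do the work, as an engineer would, in place of code of your own. Each camera call takes 0.05 s, during which the arm holds its last target. There are 200 camera calls.

## Task

Two ball bearings of different size, a spur gear and a turned shaft are left over on the bench: put each one into the grey bin that already holds parts of its kind and size, on the bin's floor beside the others and lying or standing the same way as they do - the rings and the gear flat, hub up, and the shaft upright in the deep narrow bin. Lower each part to the floor of its bin before letting go, never drop it, and leave the spanner where it lies.

Things in the scene. Friction and masses are not known exactly. Their poses are not given: they have to be found in the camera images.
- large_bearing_center (a point): The larger loose ball bearing: a flat steel ring with a black seal, 52 mm outside, 25 mm bore, 15 mm thick, lying flat on the bench. Point: its centre, 7.5 mm above its underside; z is its axis. About 0.13 kg.
- small_bearing_center (a point): The smaller loose ball bearing: a flat steel ring with a black seal, 40 mm outside, 17 mm bore, 12 mm thick, lying flat on the bench. Point: its centre, 6 mm above its underside; z is its axis. About 0.07 kg.
- gear_center (a point): The loose steel spur gear lying flat, hub up: toothed disc 56 mm outside and 18 mm thick, on it a round hub 34 mm across and 14 mm high (32 mm in all). Point: on its axis 16 mm above its underside; z is its axis, towards the hub. About 0.38 kg.
- shaft_center (a point): The loose turned steel shaft standing upright on the bench, 80 mm tall: lower 50 mm is 28 mm across, upper 30 mm is 20 mm across. Point: on its axis, 40 mm above its foot; z is its axis, towards the thin end. About 0.3 kg.
- large_bearing_bin: Grey plastic bin, open on top, fixed to the bench, outside 150 (x) x 140 (y) x 55 mm high, walls and floor 3 mm. Origin: centre of its underside, z up. Holds three larger bearings (52 mm; two side by side, a third on one of them, 30 mm high), fixed at its -x end, nearest the robot. Free floor: the +x end, 90 mm long (x) by 134 mm wide (y), up to x = 72 mm; its top at z = 3 mm.
- small_bearing_bin: Grey plastic bin, open on top, fixed to the bench, outside 150 (x) x 140 (y) x 55 mm high, walls and floor 3 mm. Origin: centre of its underside, z up. Holds three smaller bearings (40 mm; two side by side, a third on one of them, 24 mm high), fixed at its -x end, nearest the robot. Free floor: the +x end, 102 mm long (x) by 134 mm wide (y), up to x = 72 mm; its top at z = 3 mm.
- gear_bin: Grey plastic bin, open on top, fixed to the bench, outside 150 (x) x 140 (y) x 55 mm high, walls and floor 3 mm. Origin: centre of its underside, z up. Holds two of the gears, hubs up, side by side (32 mm high), fixed at its -x end, nearest the robot. Free floor: the +x end, 86 mm long (x) by 134 mm wide (y), up to x = 72 mm; its top at z = 3 mm.
- shaft_bin: Deep narrow grey bin, open on top, fixed to the bench, outside 156 (x) x 80 (y) x 110 mm high, walls and floor 3 mm. Origin: centre of its underside, z up. Holds two shafts standing thin end up side by side, fixed at its -x end, nearest the robot. Free floor: the +x end, 119 mm long (x) by 74 mm wide (y), up to x = 75 mm; its top at z = 3 mm. Fingers fit best spread along its x, opened only a little.
- spanner: Bystander: loose steel open-ended spanner lying flat, 170 mm long (x), 38 mm wide at the jaw, 8 mm high. Origin: centre of its underside.
Not all that is in view belongs to the job. Leave any pink look-alike of the part that bears small_bearing_center alone.

How it is judged:
By the outcome, as a careful person would: the job done as asked, in the order asked, and still so for the second after the job is handed in, with the robot touching nothing.
It also fails if it takes over 112 s, if anything falls off the work surface, if the arm or the gripper's body presses on something with over 40 N, if the wrist force passes 120 N, or if a joint passes its speed limit or range.

## Working session

There is one attempt and no reset: what is moved stays moved. The work goes in short steps, Python scripts to look and compute and a shell command to move; the robot and the scene stay as the last step left them, time stands still between calls to the robot, and variables do not carry over. Pictures are saved under pics/ and viewed, at most 15 in all, crops included, and the job is handed in when it is done.

```bash
mkdir -p pics; cat > h.py <<'E'
import numpy as np,cv2
from workcell import arm
from scipy.spatial.transform import Rotation as R
def snap(n,f):
    s=arm.snapshot(n); im=cv2.cvtColor(s["image"],cv2.COLOR_RGB2BGR)
    cv2.imwrite(f"pics/{f}.png",im); s["bgr"]=im
    np.save(f"cal_{n}.npy",np.r_[s["vfov"],s["cx"],s["cy"],np.ravel(s["rvec"]),np.ravel(s["tvec"])]); return s
def cal(n):
    c=np.load(f"cal_{n}.npy"); f=210/np.tan(np.radians(c[0]/2)); return f,c[1],c[2],cv2.Rodrigues(c[3:6])[0],c[6:9]
def px2w(n,u,v,z):
    f,cx,cy,Rm,t=cal(n); d=Rm.T@np.array([(u-cx)/f,(v-cy)/f,1]); o=-Rm.T@t
    return o+d*(z-o[2])/d[2]
def w2px(n,p):
    f,cx,cy,Rm,t=cal(n); q=Rm@np.array(p)+t; return f*q[0]/q[2]+cx,f*q[1]/q[2]+cy
def crop(f,u0,v0,u1,v1,k,out):
    im=cv2.imread(f"pics/{f}.png")[v0:v1,u0:u1]; cv2.imwrite(f"pics/{out}.png",cv2.resize(im,None,fx=k,fy=k,interpolation=cv2.INTER_CUBIC))
def go(x,y,z,yaw=None):
    "tool-frame shift in mm to world target; and yaw turn of tool y axis to world angle"
    s=arm.read_state(); M=R.from_quat(s["orientation"]); d=np.array([x,y,z])-s["tool_pos"]
    print("shift",np.round(1000*M.inv().apply(d),1), "rpy axes y",np.round(M.as_matrix()[:,1],3),"z",np.round(M.as_matrix()[:,2],3))
E
python3 - <<'E'
from h import *
for n in("scene","top"):
    s=snap(n,n+"0"); print(n,s["image"].shape,cal(n))
print(arm.read_state())
E
```

```text
scene (420, 560, 3) (np.float64(411.8957827403394), np.float64(281.59307376886943), np.float64(202.9790474622965), array([[-0.81606029,  0.57792958,  0.00655863],
       [ 0.4578086 ,  0.65328784, -0.60301433],
       [-0.35278449, -0.48909345, -0.79770339]]), array([ 0.39601564, -0.19972887,  1.22292264]))
top (420, 560, 3) (np.float64(420.28746108770633), np.float64(283.07919164380115), np.float64(216.49436792329203), array([[ 0.02790982, -0.99955965, -0.010077  ],
       [-0.99521081, -0.02684079, -0.09399476],
       [ 0.09368289,  0.01265212, -0.99552169]]), array([-0.01885525,  0.50858329,  1.13849768]))
{'clock': 0.1, 'joint_pos': array([-1.20950792e+00,  4.94131904e-01,  1.34606704e+00, -1.28605753e-05,
        1.30254153e+00, -9.54958481e-02]), 'qd': array([ 0.00030897, -0.00230492, -0.00141603, -0.00072641,  0.00202244,
        0.00049954]), 'joint_torque': array([ 3.05116424e-03, -8.80239844e+01, -3.82542229e+01,  7.10934307e-02,
        4.82729380e-02, -4.31657918e-05]), 'tool_pos': array([ 0.27553952, -0.5605856 ,  0.21339188]), 'orientation': array([ 9.74031148e-01,  2.26413326e-01, -8.21912359e-05, -5.68030789e-04]), 'ft_force': array([0.17858233, 0.07166597, 0.57592811]), 'torque': array([ 0.01829819, -0.02201396,  0.03886674]), 'grip_force': 0.0, 'width': 0.9995703912035682}
```

View pics/top0.png

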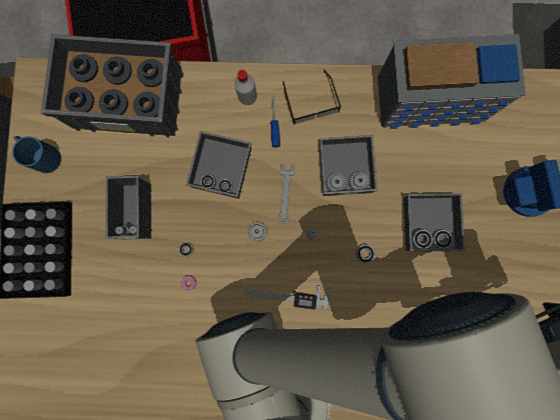

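View pics/scene0.png

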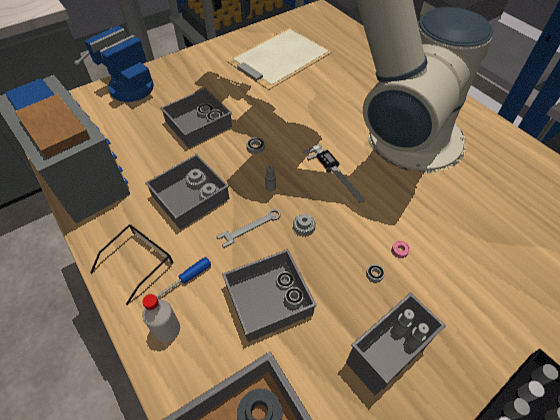

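Candidates, top view: small bearing black ring (186,249), against the pink look-alike (188,283). Large bearing (365,253), gear (258,231) and shaft (311,233). Bins: large (433,225), small (220,165), gear (347,165), shaft (127,208). Next, close crops of the parts and the bins.

```bash
cat >> h.py <<'E'
def mosaic(f,cs,w,h,k,out):
    im=cv2.imread(f"pics/{f}.png"); t=[]
    for u,v in cs:
        c=cv2.resize(im[v-h:v+h,u-w:u+w],None,fx=k,fy=k,interpolation=cv2.INTER_CUBIC)
        for i in range(0,2*w,10):
            cv2.line(c,(i*k,0),(i*k,6),(0,0,255),1); cv2.putText(c,str(u-w+i),(i*k+1,16),0,.35,(0,0,255),1)
        for i in range(0,2*h,10):
            cv2.line(c,(0,i*k),(6,i*k),(0,0,255),1); cv2.putText(c,str(v-h+i),(8,i*k+4),0,.35,(0,0,255),1)
        t.append(c)
    cv2.imwrite(f"pics/{out}.png",np.vstack([np.hstack(t[:2]),np.hstack(t[2:])]))
E
python3 - <<'E'
from h import *
mosaic("top0",[(365,253),(186,249),(258,231),(311,233)],20,15,18//1 if 0 else 10,"mparts")
mosaic("top0",[(433,222),(220,165),(347,165),(128,208)],40,40,5 if 0 else 3,"x")
mosaic("top0",[(433,222),(220,165),(347,165),(128,208)],40,36,4,"mbins")
mosaic("scene0",[(256,144),(375,272),(304,224),(270,180)],20,15,10,"mparts_s")
E
```

```text
(no output)
```

View pics/mparts.png

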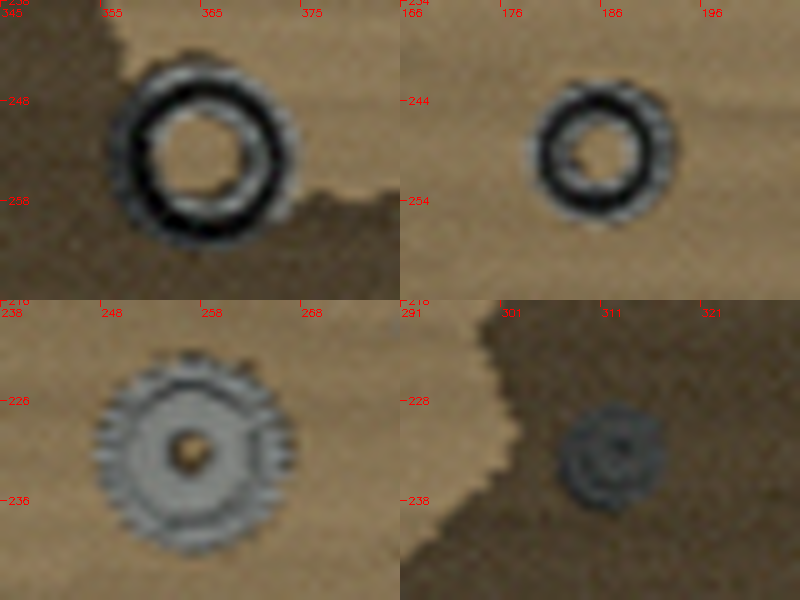

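View pics/mbins.png

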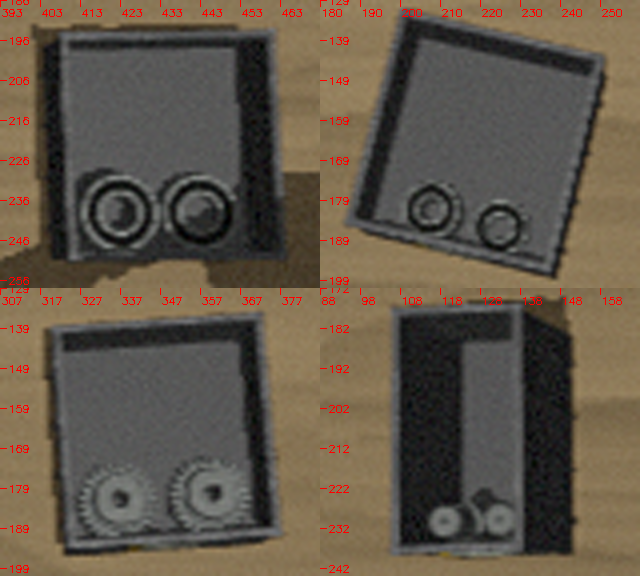

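View pics/mparts_s.png

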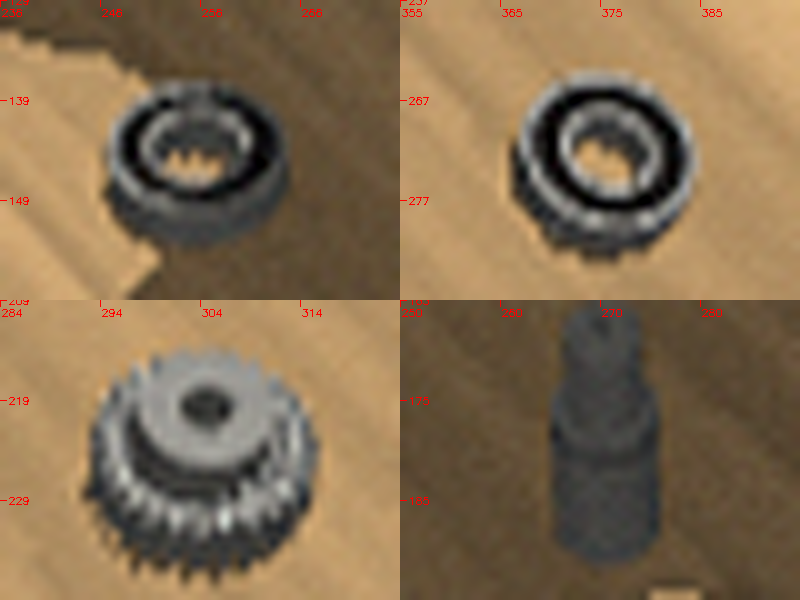

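Crops confirm the choice: black small ring (185.2,248.8), large (365.2,252.3), gear hub (256.5,230.7), shaft top (312.7,232.2). The rims of the four bins are also clear. Next, triangulation.

```bash
python3 - <<'E'
from h import *
P={"large":((365.2,252.3),(255.1,142.5),.015),"small":((185.2,248.8),(375.2,271.5),.012),"gear":((256.5,230.7),(304.1,219.2),.032),"shaft":((312.7,232.2),(269.5,166.7),.08)}
for k,(a,b,z) in P.items(): 
    A=px2w("top",*a,z);B=px2w("scene",*b,z); print(k,A.round(4),B.round(4),"tcp range",np.hypot(*A[:2]).round(3))
O=dict(large=(393,186,0,0),small=(180,129,320,0),gear=(307,129,0,288),shaft=(88,172,320,288))
C=dict(large=[(62,32),(275,30),(284,258),(66,260)],small=[(405,13),(605,57),(555,277),(347,222)],gear=[(47,327),(263,314),(283,536),(66,552)],shaft=[(393,308),(522,305),(524,553),(390,553)])
for k in O:
    o=O[k]; w=np.array([px2w("top",o[0]+(x-o[2])/4-.4,o[1]+(y-o[3])/4-.4,.11 if k=="shaft" else .055) for x,y in C[k]])
    c=w.mean(0); d=w[0]+w[1]-w[2]-w[3]; e=w[0]+w[3]-w[1]-w[2]
    yaw=np.arctan2(d[1],d[0]); yaw2=np.arctan2(-e[0],e[1])
    print(k,"bin",c[:2].round(4),"yaw",yaw.round(3),yaw2.round(3),"size",(np.linalg.norm(d)/2).round(4),(np.linalg.norm(e)/2).round(4))
E
```

```text
large [ 0.4167 -0.2341  0.015 ] [ 0.4123 -0.2346  0.015 ] tcp range 0.478
small [0.4125 0.2648 0.012 ] [0.4128 0.2662 0.012 ] tcp range 0.49
gear [0.4671 0.0667 0.032 ] [0.467  0.0683 0.032 ] tcp range 0.472
shaft [ 0.4644 -0.0844  0.08  ] [ 0.4632 -0.0848  0.08  ] tcp range 0.472
large bin [ 0.5031 -0.4138] yaw 0.022 0.036 size 0.1532 0.1438
small bin [0.6451 0.1732] yaw -0.202 -0.215 size 0.1526 0.144
gear bin [ 0.6527 -0.1771] yaw 0.099 0.094 size 0.1548 0.1474
shaft bin [0.5146 0.4097] yaw 0.062 0.038 size 0.1598 0.085
```

```bash
python3 -m handwheel '[[[0,0,0],[0,0,0.143]],[[0,0,0],[0,0,0.143]],[[0,0,0],[0,0,0.143]]]' 0 >/dev/null; python3 -m handwheel '[[[14,-33,8],[0,0,0]],[[14,-33,8],[0,0,0]],[[14,-33,8],[0,0,0]],[[14,-33,8],[0,0,0]],[[14,-33,8],[0,0,0]],[[14,-33,8],[0,0,0]],[[14,-33,8],[0,0,0]],[[14,-33,8],[0,0,0]],[[14,-33,8],[0,0,0]],[[14,-30,8],[0,0,0]]]'; python3 -m handwheel '[[[0,0,0],[0,0,0]],[[0,0,0],[0,0,0]]]'; python3 -c "
from h import *
snap('scene','s1'); crop('s1',200,60,320,180,5,'s1c'); go(.4145,-.2343,.002); print(arm.read_state()['joint_pos'])"
```

```text
clock: 1.4
tool_pos: [0.4066, -0.2285, 0.1335]
orientation: [1.0, 0.014, -0.0, -0.0]
ft_force: [0.2, -0.1, -0.3]
width: 0.999
grip_force: 0.0
clock: 1.6
tool_pos: [0.4066, -0.2297, 0.1338]
orientation: [1.0, 0.015, -0.0, -0.0]
ft_force: [-0.9, -0.2, -0.1]
width: 1.001
grip_force: 0.0
shift [  7.8   4.  132. ] rpy axes y [ 0.028 -1.     0.   ] z [ 0. -0. -1.]
[-6.43419284e-01  3.85029228e-01  1.82128349e+00 -2.15984119e-04
  9.35088777e-01  8.99106122e-01]
```

View pics/s1c.png

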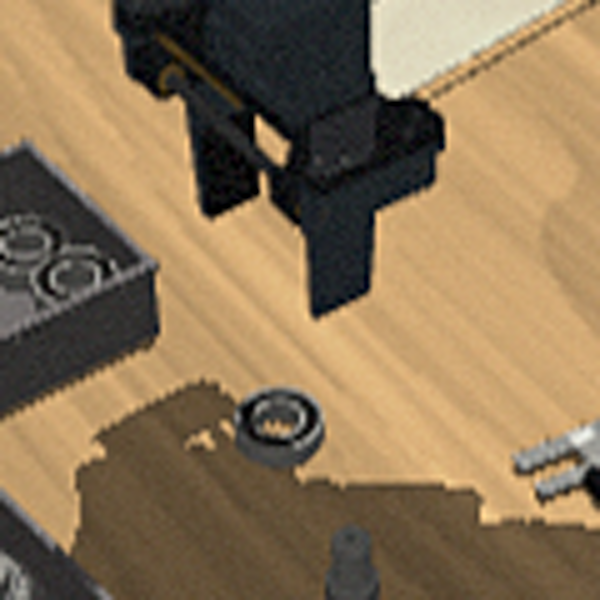

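The crop shows the open gripper above and behind the ring, whose top face centre is at about (255,143). I'll go down over it.

```bash
python3 -m handwheel '[[[4,2,20],[0,0,0]],[[4,2,25],[0,0,0]],[[0,0,25],[0,0,0]],[[0,0,25],[0,0,0]],[[0,0,20],[0,0,0]],[[0,0,10],[0,0,0]],[[0,0,4],[0,0,0]],[[0,0,0],[0,0,0]],[[0,0,0],[0,0,0]]]' ; python3 -m handwheel '[[[0,0,0],[0,0,0]],[[0,0,0],[0,0,0]],[[0,0,0],[0,0,0]],[[0,0,0],[0,0,0]],[[0,0,0],[0,0,0]],[[0,0,0],[0,0,0]],[[0,0,0],[0,0,0]],[[0,0,0],[0,0,0]]]' 1
```

```text
clock: 2.55
tool_pos: [0.415, -0.2344, 0.0056]
orientation: [1.0, 0.014, 0.0, 0.0]
ft_force: [0.1, -0.5, 0.1]
width: 1.0
grip_force: 0.0
clock: 3.35
tool_pos: [0.4146, -0.2339, 0.005]
orientation: [1.0, 0.014, 0.0, -0.0]
ft_force: [1.0, -0.8, 2.7]
width: 0.553
grip_force: 30.0
```

```bash
python3 -m handwheel '[[[0,0,-15],[0,0,0]],[[0,0,-35],[0,0,0]],[[0,0,-35],[0,0,0]],[[0,0,-30],[0,0,0]],[[0,0,0],[0,0,0]]]'; python3 -m handwheel '[[[14,22,0],[0,0,0]],[[18.5,30,0],[0,0,0]],[[18.5,30,0],[0,0,0]],[[18.5,30,0],[0,0,0]],[[18.5,30,0],[0,0,0]],[[14,24,0],[0,0,0]],[[9,16,0],[0,0,0]],[[0,0,0],[0,0,0]],[[0,0,0],[0,0,0]]]'; python3 -c "
from h import *
snap('scene','s2'); snap('top','t2'); crop('s2',140,20,280,160,4,'a');crop('t2',380,150,520,290,4,'b')
cv2.imwrite('pics/s2c.png',cv2.resize(np.hstack([cv2.imread('pics/a.png'),cv2.imread('pics/b.png')]),(800,400)))
go(.531,-.413,.008)"
```

```text
clock: 3.85
tool_pos: [0.4161, -0.235, 0.1231]
orientation: [1.0, 0.014, 0.002, 0.002]
ft_force: [-0.1, -0.1, -1.2]
width: 0.552
grip_force: 30.0
clock: 4.75
tool_pos: [0.5301, -0.4123, 0.1186]
orientation: [1.0, 0.014, -0.001, -0.001]
ft_force: [-0.2, 0.7, -1.0]
width: 0.55
grip_force: 30.0
shift [  1.1   1.3 111.3] rpy axes y [ 0.028 -1.    -0.001] z [-0.001  0.001 -1.   ]
```

View pics/s2c.png

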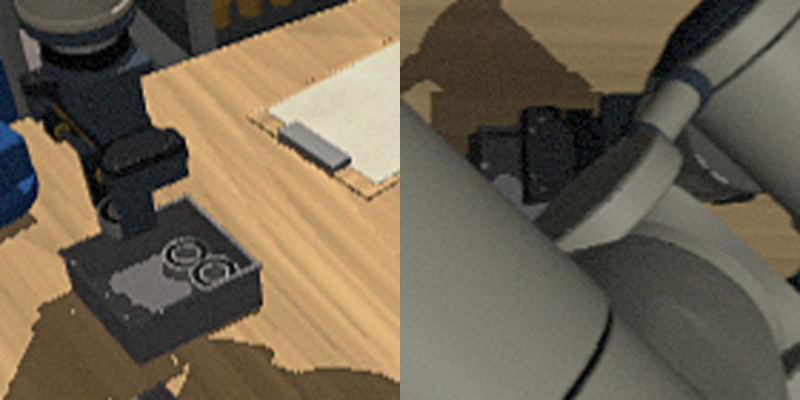

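Ring is held over the bin's free end, so I lower it.

```bash
python3 -m handwheel '[[[1,1,15],[0,0,0]],[[0,0,25],[0,0,0]],[[0,0,25],[0,0,0]],[[0,0,20],[0,0,0]],[[0,0,12],[0,0,0]],[[0,0,6],[0,0,0]],[[0,0,2],[0,0,0]],[[0,0,0],[0,0,0]],[[0,0,0],[0,0,0]]]'; python3 -m handwheel '[[[0,0,1.5],[0,0,0]],[[0,0,1],[0,0,0]],[[0,0,0.5],[0,0,0]],[[0,0,0],[0,0,0]],[[0,0,0],[0,0,0]]]'
```

```text
clock: 5.75
tool_pos: [0.5321, -0.4141, 0.0158]
orientation: [1.0, 0.014, 0.0, 0.0]
ft_force: [-0.8, -0.5, -1.1]
width: 0.555
grip_force: 30.0
clock: 6.25
tool_pos: [0.5317, -0.4137, 0.0119]
orientation: [1.0, 0.014, -0.0, -0.0]
ft_force: [-0.6, 0.1, -1.5]
width: 0.555
grip_force: 30.0
```

```bash
python3 -m handwheel '[[[0,0,1.5],[0,0,0]],[[0,0,1],[0,0,0]],[[0,0,0],[0,0,0]],[[0,0,0],[0,0,0]]]';python3 -m handwheel '[[[0,0,0.7],[0,0,0]],[[0,0,0],[0,0,0]],[[0,0,0],[0,0,0]]]';python3 -m handwheel '[[[0,0,0.7],[0,0,0]],[[0,0,0],[0,0,0]],[[0,0,0],[0,0,0]]]'
```

```text
clock: 6.65
tool_pos: [0.5317, -0.4137, 0.0093]
orientation: [1.0, 0.014, -0.0, -0.0]
ft_force: [0.4, -0.7, 0.3]
width: 0.552
grip_force: 30.0
clock: 6.95
tool_pos: [0.5317, -0.4137, 0.0087]
orientation: [1.0, 0.014, -0.0, -0.0]
ft_force: [0.3, 0.8, -0.7]
width: 0.553
grip_force: 30.0
clock: 7.25
tool_pos: [0.5317, -0.4138, 0.008]
orientation: [1.0, 0.014, 0.0, -0.0]
ft_force: [0.1, -0.1, -1.1]
width: 0.553
grip_force: 30.0
```

```bash
python3 -m handwheel '[[[0,0,0.6],[0,0,0]],[[0,0,0],[0,0,0]],[[0,0,0],[0,0,0]]]';python3 -m handwheel '[[[0,0,0.5],[0,0,0]],[[0,0,0],[0,0,0]],[[0,0,0],[0,0,0]]]'
```

```text
clock: 7.55
tool_pos: [0.5317, -0.4138, 0.0079]
orientation: [1.0, 0.014, 0.0, 0.0]
ft_force: [-2.0, 1.6, 7.0]
width: 0.549
grip_force: 30.0
clock: 7.85
tool_pos: [0.5318, -0.4138, 0.0079]
orientation: [1.0, 0.014, 0.0, 0.0]
ft_force: [-3.1, 3.3, 14.5]
width: 0.552
grip_force: 30.0
```

```bash
python3 -m handwheel '[[[0,0,-0.8],[0,0,0]],[[0,0,0],[0,0,0]],[[0,0,0],[0,0,0]],[[0,0,0],[0,0,0]],[[0,0,0],[0,0,0]]]' 0.25; python3 -m handwheel '[[[0,0,-10],[0,0,0]],[[0,0,-25],[0,0,0]],[[0,0,-35],[0,0,0]],[[0,0,-35],[0,0,0]],[[0,0,-35],[0,0,0]],[[0,0,0],[0,0,0]]]'
python3 -m handwheel '[[[-3,-20,0],[0,0,0]],[[-6,-40,0],[0,0,0]],[[-6,-40,0],[0,0,0]],[[-6,-40,0],[0,0,0]],[[-6,-40,0],[0,0,0]],[[-6,-40,0],[0,0,0]],[[-6,-40,0],[0,0,0]],[[-6,-40,0],[0,0,0]],[[-6,-40,0],[0,0,0]],[[-6,-40,0],[0,0,0]]]' 0
python3 -m handwheel '[[[-6,-40,0],[0,0,0]],[[-6,-40,0],[0,0,0]],[[-6,-40,0],[0,0,0]],[[-6,-40,0],[0,0,0]],[[-6,-40,0],[0,0,0]],[[-6,-40,0],[0,0,0]],[[-6,-40,0],[0,0,0]],[[-3,-20,0],[0,0,0]],[[0,0,0],[0,0,0]],[[0,0,0],[0,0,0]]]'
python3 -c "
from h import *
snap('scene','s3'); snap('top','t3'); crop('s3',140,60,280,200,4,'a');crop('s3',310,180,450,320,4,'b')
cv2.imwrite('pics/s3c.png',cv2.resize(np.hstack([cv2.imread('pics/a.png'),cv2.imread('pics/b.png')]),(800,400)))
go(.4127,.2655,.004);print(arm.read_state()['joint_pos'])"
```

```text
clock: 8.35
tool_pos: [0.5316, -0.4137, 0.0075]
orientation: [1.0, 0.014, -0.0, -0.0]
ft_force: [-0.3, 0.8, 0.1]
width: 0.749
grip_force: 0.0
clock: 8.95
tool_pos: [0.5337, -0.4155, 0.1537]
orientation: [1.0, 0.014, 0.003, 0.003]
ft_force: [0.5, -0.9, -0.0]
width: 0.752
grip_force: 0.0
clock: 9.95
tool_pos: [0.4636, -0.0341, 0.148]
orientation: [1.0, 0.014, 0.0, 0.0]
ft_force: [1.2, 0.2, -0.3]
width: 1.003
grip_force: 0.0
clock: 10.95
tool_pos: [0.4106, 0.2632, 0.1478]
orientation: [1.0, 0.014, 0.0, 0.0]
ft_force: [0.3, -1.1, -0.6]
width: 1.0
grip_force: 0.0
shift [  2.   -3.1 143.8] rpy axes y [ 0.027 -1.     0.   ] z [-0. -0. -1.]
[ 4.45907855e-01  3.88496937e-01  1.75927072e+00 -1.66800458e-04
  9.94051775e-01  1.98958597e+00]
```

View pics/s3c.png

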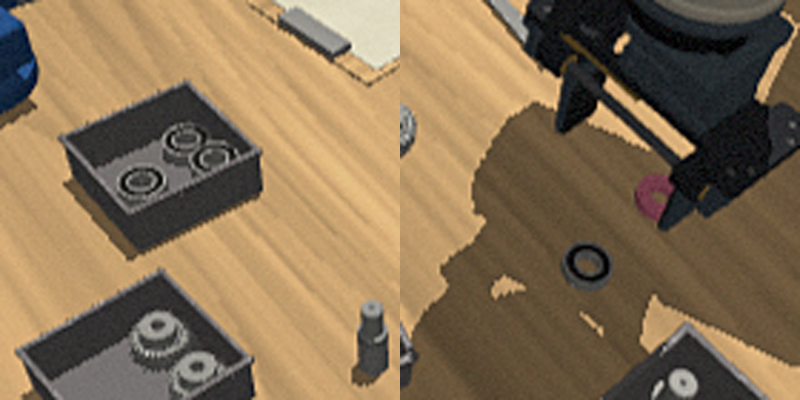

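The left crop shows the large ring flat on its bin's floor beside the others. The right one shows the gripper over the black small ring, with the pink one 80 mm away. Descending.

```bash
python3 -m handwheel '[[[1,-2,20],[0,0,0]],[[1,-1,28],[0,0,0]],[[0,0,28],[0,0,0]],[[0,0,28],[0,0,0]],[[0,0,21],[0,0,0]],[[0,0,12],[0,0,0]],[[0,0,5],[0,0,0]],[[0,0,0],[0,0,0]],[[0,0,0],[0,0,0]]]' 0.2; python3 -m handwheel '[[[0,0,0],[0,0,0]],[[0,0,0],[0,0,0]],[[0,0,0],[0,0,0]],[[0,0,0],[0,0,0]],[[0,0,0],[0,0,0]],[[0,0,0],[0,0,0]],[[0,0,0],[0,0,0]],[[0,0,0],[0,0,0]]]' 1
python3 -m handwheel '[[[0,0,-15],[0,0,0]],[[0,0,-35],[0,0,0]],[[0,0,-35],[0,0,0]],[[0,0,-30],[0,0,0]],[[0,0,0],[0,0,0]]]'
python3 -c "
from h import *
c,s=np.cos(-.209),np.sin(-.209); t=np.array([.6451,.1732])+.03*np.array([c,s]);print(t); go(*t,.008)"
```

```text
clock: 11.95
tool_pos: [0.4132, 0.2663, 0.0065]
orientation: [1.0, 0.014, 0.0, -0.0]
ft_force: [0.1, -0.4, 0.6]
width: 0.794
grip_force: 0.0
clock: 12.75
tool_pos: [0.4128, 0.2663, 0.0058]
orientation: [1.0, 0.014, 0.0, -0.0]
ft_force: [-1.3, 0.2, 7.0]
width: 0.422
grip_force: 30.0
clock: 13.25
tool_pos: [0.4144, 0.2671, 0.1239]
orientation: [1.0, 0.014, 0.003, -0.001]
ft_force: [-0.1, -0.1, -2.3]
width: 0.419
grip_force: 30.0
[0.67444717 0.16697555]
shift [256.6 107.6 117. ] rpy axes y [ 0.028 -1.    -0.002] z [ 0.005  0.002 -1.   ]
```

```bash
python3 -m handwheel '[[[18,7,0],[0,0,0]],[[30,12.6,0],[0,0,0]],[[30,12.6,0],[0,0,0]],[[30,12.6,0],[0,0,0]],[[30,12.6,0],[0,0,0]],[[30,12.6,0],[0,0,0]],[[30,12.6,0],[0,0,0]],[[30,12.6,0],[0,0,0]],[[18,8,0],[0,0,0]],[[10,4,0],[0,0,0]]]'
python3 -m handwheel '[[[0,0,0],[0,0,0.12]],[[0,0,0],[0,0,0.117]],[[0,0,0],[0,0,0]],[[0,0,0],[0,0,0]]]'
python3 -c "
from h import *
snap('scene','s4'); snap('top','t4'); crop('s4',200,200,340,340,4,'a');crop('t4',150,100,290,240,4,'b')
cv2.imwrite('pics/s4c.png',cv2.resize(np.hstack([cv2.imread('pics/a.png'),cv2.imread('pics/b.png')]),(800,400)))
go(.6744,.167,.0095);print(arm.read_state()['joint_pos'])"
```

```text
clock: 14.25
tool_pos: [0.6729, 0.1646, 0.1188]
orientation: [1.0, 0.013, -0.001, 0.0]
ft_force: [0.1, -0.1, -1.6]
width: 0.42
grip_force: 30.0
clock: 14.65
tool_pos: [0.6711, 0.1662, 0.12]
orientation: [0.995, -0.103, -0.001, 0.0]
ft_force: [1.2, -0.8, -0.3]
width: 0.418
grip_force: 30.0
shift [  2.9  -1.4 110.9] rpy axes y [-0.205 -0.979  0.   ] z [-0.001 -0.    -1.   ]
[ 1.56413922e-01  6.76298640e-01  1.26468604e+00 -1.08904456e-05
  1.20112255e+00  1.93334485e+00]
```

View pics/s4c.png

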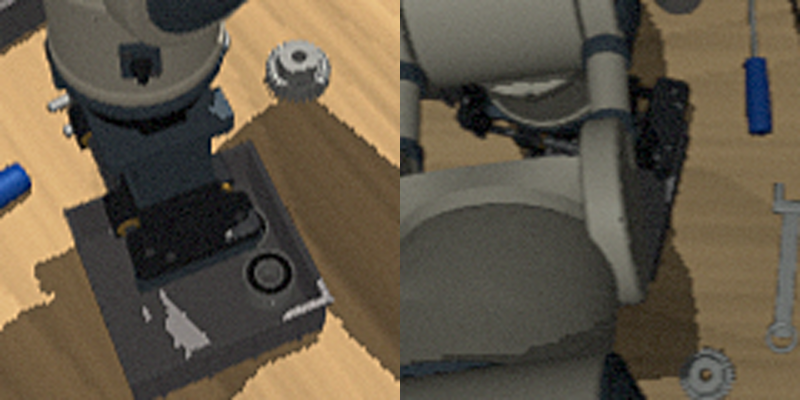

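The gripper is over the free end of the small-bearing bin, so I lower.

```bash
python3 -m handwheel '[[[2,-1,15],[0,0,0]],[[1,0,25],[0,0,0]],[[0,0,25],[0,0,0]],[[0,0,20],[0,0,0]],[[0,0,12],[0,0,0]],[[0,0,7],[0,0,0]],[[0,0,3],[0,0,0]],[[0,0,1.5],[0,0,0]],[[0,0,0],[0,0,0]],[[0,0,0],[0,0,0]]]'; python3 -m handwheel '[[[0,0,0.8],[0,0,0]],[[0,0,0],[0,0,0]],[[0,0,0],[0,0,0]]]';python3 -m handwheel '[[[0,0,0.6],[0,0,0]],[[0,0,0],[0,0,0]],[[0,0,0],[0,0,0]]]'
```

```text
clock: 15.75
tool_pos: [0.6752, 0.1666, 0.013]
orientation: [0.995, -0.104, 0.001, -0.0]
ft_force: [-0.5, -0.0, -1.1]
width: 0.413
grip_force: 30.0
clock: 16.05
tool_pos: [0.6748, 0.1665, 0.0116]
orientation: [0.995, -0.104, 0.0, -0.0]
ft_force: [0.1, -1.2, -0.6]
width: 0.415
grip_force: 30.0
clock: 16.35
tool_pos: [0.6748, 0.1665, 0.0108]
orientation: [0.995, -0.104, -0.0, 0.0]
ft_force: [-0.1, -0.4, -0.4]
width: 0.42
grip_force: 30.0
```

```bash
python3 -m handwheel '[[[0,0,1],[0,0,0]],[[0,0,0],[0,0,0]],[[0,0,0],[0,0,0]]]'; python3 -m handwheel '[[[0,0,0.6],[0,0,0]],[[0,0,0],[0,0,0]],[[0,0,0],[0,0,0]]]';python3 -m handwheel '[[[0,0,0.6],[0,0,0]],[[0,0,0],[0,0,0]],[[0,0,0],[0,0,0]]]'
```

```text
clock: 16.65
tool_pos: [0.6747, 0.1665, 0.0098]
orientation: [0.995, -0.104, -0.0, 0.0]
ft_force: [0.4, -0.2, -0.9]
width: 0.421
grip_force: 30.0
clock: 16.95
tool_pos: [0.6747, 0.1665, 0.0092]
orientation: [0.995, -0.104, -0.0, 0.0]
ft_force: [-0.5, -0.2, -1.0]
width: 0.419
grip_force: 30.0
clock: 17.25
tool_pos: [0.6748, 0.1665, 0.0089]
orientation: [0.995, -0.104, 0.0, -0.0]
ft_force: [-1.2, -0.2, 4.8]
width: 0.418
grip_force: 30.0
```

```bash
python3 -m handwheel '[[[0,0,-0.4],[0,0,0]],[[0,0,0],[0,0,0]],[[0,0,0],[0,0,0]],[[0,0,0],[0,0,0]],[[0,0,0],[0,0,0]]]' 0.35; python3 -m handwheel '[[[0,0,-10],[0,0,0]],[[0,0,-25],[0,0,0]],[[0,0,-35],[0,0,0]],[[0,0,-35],[0,0,0]],[[0,0,-35],[0,0,0]],[[0,0,0],[0,0,0]]]'
python3 -m handwheel '[[[-13,10,0],[0,0,0]],[[-26,20,0],[0,0,0]],[[-26,20,0],[0,0,0]],[[-26,20,0],[0,0,0]],[[-26,20,0],[0,0,0]],[[-26,20,0],[0,0,0]],[[-26,20,0],[0,0,0]],[[-14,9.5,0],[0,0,0]],[[0,0,0],[0,0,-0.14]],[[0,0,0],[0,0,-0.14]]]' 0.2
python3 -m handwheel '[[[0,0,15],[0,0,0]],[[0,0,0],[0,0,0]],[[0,0,0],[0,0,0]]]'
python3 -c "
from h import *
snap('scene','s5'); snap('top','t5'); crop('s5',200,230,340,370,4,'a');crop('s5',240,130,380,270,4,'b')
cv2.imwrite('pics/s5c.png',cv2.resize(np.hstack([cv2.imread('pics/a.png'),cv2.imread('pics/b.png')]),(800,400)))
go(.467,.0675,.02);print(arm.read_state()['joint_pos'])"
```

```text
clock: 17.75
tool_pos: [0.6747, 0.1665, 0.0089]
orientation: [0.995, -0.104, -0.0, -0.0]
ft_force: [-1.1, 0.1, 0.7]
width: 0.651
grip_force: 0.0
clock: 18.35
tool_pos: [0.6774, 0.167, 0.1552]
orientation: [0.995, -0.104, 0.004, -0.001]
ft_force: [0.5, 0.1, -0.6]
width: 0.645
grip_force: 0.0
clock: 19.35
tool_pos: [0.4663, 0.0678, 0.1494]
orientation: [0.999, 0.038, 0.0, 0.0]
ft_force: [-0.0, 0.3, 0.7]
width: 0.802
grip_force: 0.0
clock: 19.65
tool_pos: [0.4666, 0.0681, 0.1342]
orientation: [0.999, 0.035, -0.0, -0.0]
ft_force: [0.2, -0.5, 1.2]
width: 0.799
grip_force: 0.0
shift [-1.000e-01  6.000e-01  1.145e+02] rpy axes y [ 0.07  -0.998  0.   ] z [ 0. -0. -1.]
[ 1.81811280e-02  3.89473194e-01  1.81059363e+00 -3.99701574e-05
  9.41116135e-01  1.51857730e+00]
```

View pics/s5c.png

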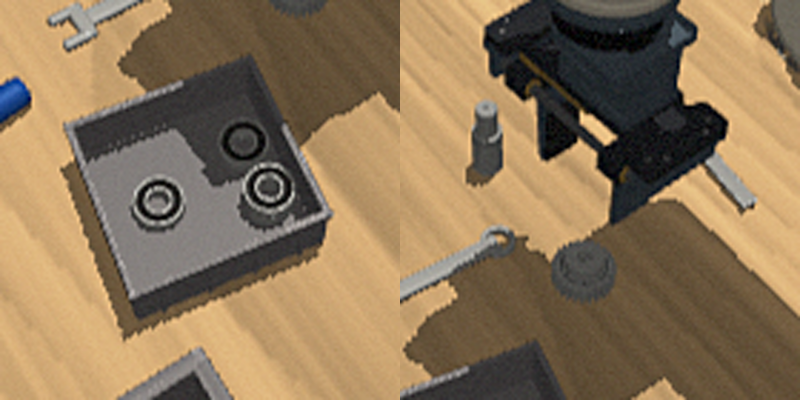

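Small ring lies flat in its bin; the gripper stands over the gear. Now to grip the hub, tips at 20 mm.

```bash
python3 -m handwheel '[[[0,0,15],[0,0,0]],[[0,0,25],[0,0,0]],[[0,0,25],[0,0,0]],[[0,0,25],[0,0,0]],[[0,0,15],[0,0,0]],[[0,0,6],[0,0,0]],[[0,0,3],[0,0,0]],[[0,0,0],[0,0,0]],[[0,0,0],[0,0,0]]]'; python3 -m handwheel '[[[0,0,0],[0,0,0]],[[0,0,0],[0,0,0]],[[0,0,0],[0,0,0]],[[0,0,0],[0,0,0]],[[0,0,0],[0,0,0]],[[0,0,0],[0,0,0]],[[0,0,0],[0,0,0]],[[0,0,0],[0,0,0]]]' 1
```

```text
clock: 20.65
tool_pos: [0.4673, 0.0681, 0.0207]
orientation: [0.999, 0.035, 0.001, 0.0]
ft_force: [-0.1, -0.0, 1.0]
width: 0.802
grip_force: 0.0
clock: 21.45
tool_pos: [0.4668, 0.0681, 0.02]
orientation: [0.999, 0.035, 0.0, 0.0]
ft_force: [-0.7, 0.2, 2.2]
width: 0.362
grip_force: 30.0
```

```bash
python3 -m handwheel '[[[0,0,-10],[0,0,0]],[[0,0,-30],[0,0,0]],[[0,0,-35],[0,0,0]],[[0,0,-35],[0,0,0]],[[0,0,0],[0,0,0]],[[0,0,0],[0,0,0]]]'
python3 -c "
from h import *
t=np.array([.6527,-.1771])+.031*np.array([np.cos(.097),np.sin(.097)]);print(t); go(*t,.025)"
```

```text
clock: 22.05
tool_pos: [0.4668, 0.0681, 0.1306]
orientation: [0.999, 0.035, 0.001, 0.0]
ft_force: [-0.3, 0.2, -3.9]
width: 0.361
grip_force: 30.0
[ 0.68355427 -0.17409771]
shift [198.9 256.9 105.9] rpy axes y [ 0.071 -0.997  0.   ] z [ 0.001  0.    -1.   ]
```

```bash
python3 -m handwheel '[[[9,12,0],[0,0,0]],[[22,28,0],[0,0,0]],[[23,30,0],[0,0,0]],[[23,30,0],[0,0,0]],[[23,30,0],[0,0,0]],[[23,30,0],[0,0,0]],[[23,30,0],[0,0,0]],[[23,30,0],[0,0,0]],[[20,25,0],[0,0,-0.026]],[[10,12,0],[0,0,0]]]'
python3 -m handwheel '[[[0,0,0],[0,0,0]],[[0,0,0],[0,0,0]],[[0,0,0],[0,0,0]]]'
python3 -c "
from h import *
snap('scene','s6'); snap('top','t6'); crop('s6',120,90,260,230,4,'a');crop('t6',270,100,410,240,4,'b')
cv2.imwrite('pics/s6c.png',cv2.resize(np.hstack([cv2.imread('pics/a.png'),cv2.imread('pics/b.png')]),(800,400)))
go(.6836,-.1741,.025);print(arm.read_state()['joint_pos'])"
```

```text
clock: 23.05
tool_pos: [0.6845, -0.177, 0.1275]
orientation: [0.999, 0.048, -0.001, -0.0]
ft_force: [0.4, 0.8, -4.5]
width: 0.364
grip_force: 30.0
clock: 23.35
tool_pos: [0.6828, -0.1735, 0.129]
orientation: [0.999, 0.048, -0.001, -0.0]
ft_force: [-0.1, 0.6, -4.0]
width: 0.359
grip_force: 30.0
shift [  0.4   0.9 104.7] rpy axes y [ 0.097 -0.995 -0.   ] z [-0.001  0.    -1.   ]
[-3.33156793e-01  6.84744361e-01  1.21729637e+00  6.35524085e-05
  1.24050358e+00  1.14030899e+00]
```

View pics/s6c.png

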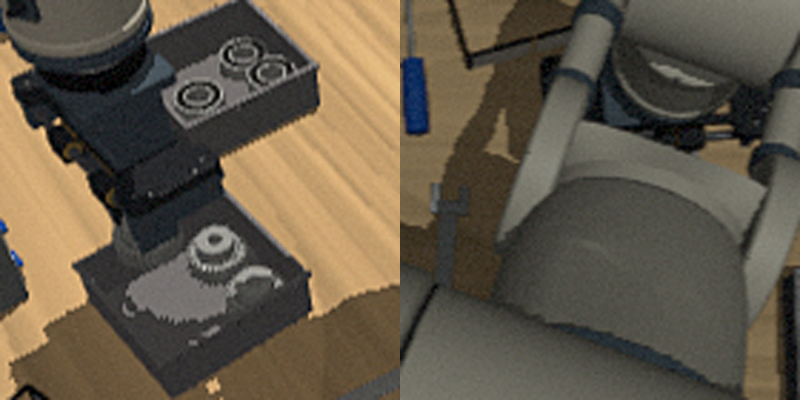

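The gear hangs level over the free end. I lower it.

```bash
python3 -m handwheel '[[[0,0,15],[0,0,0]],[[0,0,25],[0,0,0]],[[0,0,25],[0,0,0]],[[0,0,18],[0,0,0]],[[0,0,12],[0,0,0]],[[0,0,5],[0,0,0]],[[0,0,2],[0,0,0]],[[0,0,0],[0,0,0]],[[0,0,0],[0,0,0]],[[0,0,0],[0,0,0]]]'; python3 -m handwheel '[[[0,0,0.7],[0,0,0]],[[0,0,0.7],[0,0,0]],[[0,0,0],[0,0,0]],[[0,0,0],[0,0,0]]]';python3 -m handwheel '[[[0,0,0.7],[0,0,0]],[[0,0,0],[0,0,0]],[[0,0,0],[0,0,0]]]';python3 -m handwheel '[[[0,0,0.7],[0,0,0]],[[0,0,0],[0,0,0]],[[0,0,0],[0,0,0]]]'
```

```text
clock: 24.45
tool_pos: [0.6842, -0.1741, 0.0288]
orientation: [0.999, 0.048, 0.001, 0.0]
ft_force: [-0.1, -0.2, -4.1]
width: 0.363
grip_force: 30.0
clock: 24.85
tool_pos: [0.6837, -0.1739, 0.0266]
orientation: [0.999, 0.048, -0.0, -0.0]
ft_force: [-0.5, -0.7, -2.9]
width: 0.359
grip_force: 30.0
clock: 25.15
tool_pos: [0.6837, -0.1739, 0.0258]
orientation: [0.999, 0.048, -0.0, -0.0]
ft_force: [-0.4, -0.8, -4.2]
width: 0.365
grip_force: 30.0
clock: 25.45
tool_pos: [0.6837, -0.1739, 0.0252]
orientation: [0.999, 0.048, -0.0, 0.0]
ft_force: [0.0, 0.2, -3.7]
width: 0.364
grip_force: 30.0
```

```bash
python3 -m handwheel '[[[0,0,1],[0,0,0]],[[0,0,0],[0,0,0]],[[0,0,0],[0,0,0]]]'; python3 -m handwheel '[[[0,0,0.8],[0,0,0]],[[0,0,0],[0,0,0]],[[0,0,0],[0,0,0]]]';python3 -m handwheel '[[[0,0,0.5],[0,0,0]],[[0,0,0],[0,0,0]],[[0,0,0],[0,0,0]]]'
```

```text
clock: 25.75
tool_pos: [0.6837, -0.1739, 0.0242]
orientation: [0.999, 0.048, -0.0, -0.0]
ft_force: [-0.6, 0.4, -3.8]
width: 0.363
grip_force: 30.0
clock: 26.05
tool_pos: [0.6837, -0.1739, 0.0234]
orientation: [0.999, 0.048, -0.0, -0.0]
ft_force: [-0.4, 0.6, -4.1]
width: 0.362
grip_force: 30.0
clock: 26.35
tool_pos: [0.6838, -0.174, 0.0231]
orientation: [0.999, 0.048, 0.0, 0.0]
ft_force: [-0.7, 0.2, -0.7]
width: 0.359
grip_force: 30.0
```

```bash
python3 -m handwheel '[[[0,0,0.3],[0,0,0]],[[0,0,0],[0,0,0]],[[0,0,0],[0,0,0]],[[0,0,0],[0,0,0]],[[0,0,0],[0,0,0]]]' 0.45; python3 -m handwheel '[[[0,0,-10],[0,0,0]],[[0,0,-25],[0,0,0]],[[0,0,-35],[0,0,0]],[[0,0,-35],[0,0,0]],[[0,0,-30],[0,0,0]],[[0,0,0],[0,0,0]]]'
python3 -m handwheel '[[[-13,-7,0],[0,0,0]],[[-26,-14,0],[0,0,0]],[[-26,-14,0],[0,0,0]],[[-26,-14,0],[0,0,0]],[[-26,-14,0],[0,0,0]],[[-26,-14,0],[0,0,0]],[[-26,-14,0],[0,0,0]],[[-26,-14,0],[0,0,0]],[[-15,-5,0],[0,0,0]],[[0,0,0],[0,0,0]]]' 0.4
python3 -m handwheel '[[[0,0,0],[0,0,-0.1385]],[[0,0,0],[0,0,-0.1385]],[[0,0,0],[0,0,-0.1385]],[[0,0,0],[0,0,-0.1385]],[[0,0,0],[0,0,-0.1385]],[[0,0,0],[0,0,-0.1385]],[[0,0,0],[0,0,-0.1385]],[[0,0,0],[0,0,-0.1385]],[[0,0,0],[0,0,-0.1385]],[[0,0,0],[0,0,-0.1385]]]'
python3 -m handwheel '[[[0,0,0],[0,0,-0.1385]],[[0,0,0],[0,0,0]],[[0,0,0],[0,0,0]]]'
python3 -c "
from h import *
snap('scene','s7'); snap('top','t7'); crop('s7',130,110,270,250,4,'a');crop('s7',200,90,340,230,4,'b')
cv2.imwrite('pics/s7c.png',cv2.resize(np.hstack([cv2.imread('pics/a.png'),cv2.imread('pics/b.png')]),(800,400)))
go(.4638,-.0846,.054);print(arm.read_state()['joint_pos'])"
```

```text
clock: 26.85
tool_pos: [0.6838, -0.174, 0.0227]
orientation: [0.999, 0.048, 0.0, 0.0]
ft_force: [-0.4, 0.6, 0.3]
width: 0.55
grip_force: 0.0
clock: 27.45
tool_pos: [0.6861, -0.1747, 0.1633]
orientation: [0.999, 0.048, 0.004, 0.001]
ft_force: [0.2, -0.4, -0.1]
width: 0.552
grip_force: 0.0
clock: 28.45
tool_pos: [0.462, -0.084, 0.1578]
orientation: [0.999, 0.048, -0.001, -0.0]
ft_force: [-0.4, 0.7, 0.4]
width: 0.6
grip_force: 0.0
clock: 29.45
tool_pos: [0.4651, -0.0851, 0.1577]
orientation: [0.736, 0.677, 0.0, 0.0]
ft_force: [0.1, -0.1, -0.6]
width: 0.597
grip_force: 0.0
clock: 29.75
tool_pos: [0.4647, -0.0849, 0.1576]
orientation: [0.691, 0.723, 0.0, 0.0]
ft_force: [-0.2, 0.6, 0.1]
width: 0.599
grip_force: 0.0
shift [  0.3  -0.6 103.6] rpy axes y [0.999 0.046 0.   ] z [ 0. -0. -1.]
[-3.07267902e-01  3.54819553e-01  1.78299853e+00 -4.04532402e-06
  1.00358055e+00 -3.53252314e-01]
```

View pics/s7c.png

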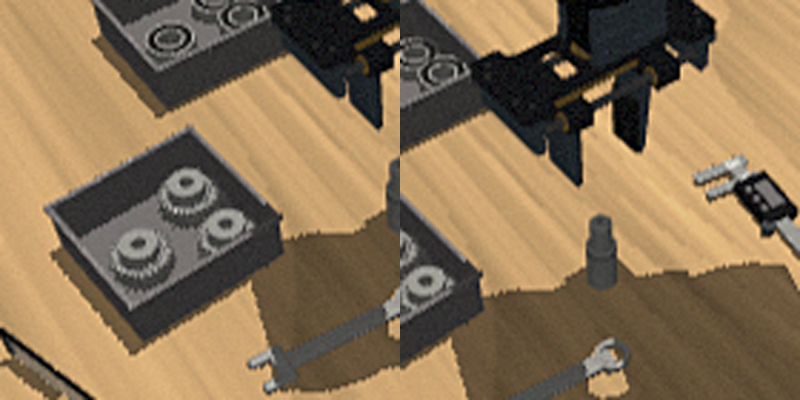

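The gear stands flat beside the others. The gripper is centred over the upright shaft, so I go down to the thin section.

```bash
python3 -m handwheel '[[[0,-0.5,20],[0,0,0]],[[0,0,30],[0,0,0]],[[0,0,25],[0,0,0]],[[0,0,17],[0,0,0]],[[0,0,8],[0,0,0]],[[0,0,3],[0,0,0]],[[0,0,0],[0,0,0]],[[0,0,0],[0,0,0]]]'; python3 -m handwheel '[[[0,0,0],[0,0,0]],[[0,0,0],[0,0,0]],[[0,0,0],[0,0,0]],[[0,0,0],[0,0,0]],[[0,0,0],[0,0,0]],[[0,0,0],[0,0,0]],[[0,0,0],[0,0,0]],[[0,0,0],[0,0,0]]]' 1
```

```text
clock: 30.65
tool_pos: [0.4641, -0.0849, 0.0553]
orientation: [0.69, 0.724, 0.0, 0.001]
ft_force: [-0.4, 0.1, -0.5]
width: 0.602
grip_force: 0.0
clock: 31.45
tool_pos: [0.4636, -0.0848, 0.0546]
orientation: [0.689, 0.724, 0.0, 0.0]
ft_force: [0.3, -0.1, 1.3]
width: 0.212
grip_force: 30.0
```

```bash
python3 -m handwheel '[[[0,0,-5],[0,0,0]],[[0,0,-20],[0,0,0]],[[0,0,-35],[0,0,0]],[[0,0,-40],[0,0,0]],[[0,0,-35],[0,0,0]],[[0,0,-15],[0,0,0]],[[0,0,0],[0,0,0]],[[0,0,0],[0,0,0]]]'
python3 -c "
from h import *
t=np.array([.5146,.4097])+.018*np.array([np.cos(.05),np.sin(.05)]);print(t); go(*t,.057)"
```

```text
clock: 32.25
tool_pos: [0.4632, -0.0846, 0.2041]
orientation: [0.689, 0.724, -0.0, -0.0]
ft_force: [0.2, -0.1, -2.8]
width: 0.213
grip_force: 30.0
[0.5325775  0.41059963]
shift [491.2  93.9 147.2] rpy axes y [ 0.999  0.049 -0.   ] z [-0.  0. -1.]
```

```bash
python3 -m handwheel '[[[15,3,0],[0,0,0]],[[30,6,0],[0,0,0]],[[35,6.5,0],[0,0,0]],[[35,6.5,0],[0,0,0]],[[35,6.5,0],[0,0,0]],[[35,6.5,0],[0,0,0]],[[35,6.5,0],[0,0,0]],[[35,6.5,0],[0,0,0]],[[35,6.5,0],[0,0,0]],[[35,6.5,0],[0,0,0]]]'
python3 -m handwheel '[[[35,6.5,0],[0,0,0]],[[35,6.5,0],[0,0,0]],[[35,6.5,0],[0,0,0]],[[35,6.5,0],[0,0,0]],[[30,6,0],[0,0,0]],[[20,4,0],[0,0,0]],[[8,2,0],[0,0,0]],[[0,0,0],[0,0,0]],[[0,0,0],[0,0,0]]]'
python3 -c "
from h import *
snap('scene','s8'); snap('top','t8'); crop('s8',320,230,480,390,4,'a');crop('t8',60,130,220,290,4,'b')
cv2.imwrite('pics/s8c.png',cv2.resize(np.hstack([cv2.imread('pics/a.png'),cv2.imread('pics/b.png')]),(800,400)))
go(.5326,.4106,.057);print(arm.read_state()['joint_pos'])"
```

```text
clock: 33.25
tool_pos: [0.5076, 0.2441, 0.2027]
orientation: [0.689, 0.724, -0.001, -0.001]
ft_force: [1.2, -0.4, -3.5]
width: 0.212
grip_force: 30.0
clock: 34.15
tool_pos: [0.5363, 0.4414, 0.2036]
orientation: [0.69, 0.724, -0.001, -0.0]
ft_force: [0.4, 0.3, -1.9]
width: 0.215
grip_force: 30.0
shift [-30.4  -5.3 147.4] rpy axes y [ 0.999  0.049 -0.001] z [-0.001 -0.001 -1.   ]
[ 6.02506407e-01  6.03396538e-01  1.16477901e+00 -1.37067044e-04
  1.37426035e+00  5.53858802e-01]
```

View pics/s8c.png

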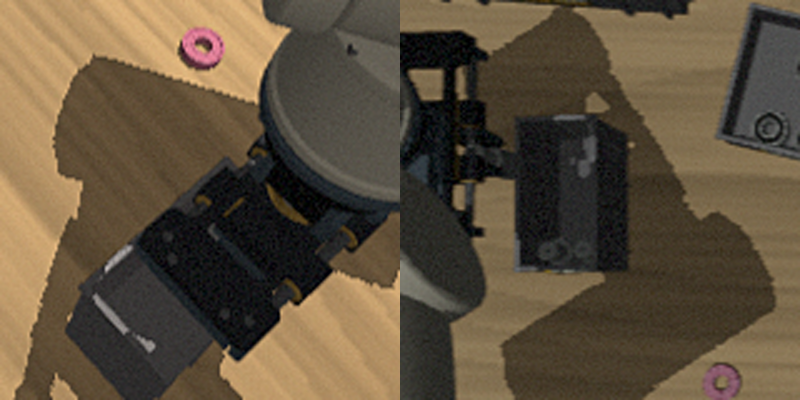

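```bash
python3 -m handwheel '[[[-12,-2,0],[0,0,0]],[[-12,-2,0],[0,0,0]],[[-6,-1,0],[0,0,0]],[[0,0,0],[0,0,0]],[[0,0,0],[0,0,0]]]'
python3 -c "
from h import *
c=np.array([.5146,.4097]);a=.05;Rz=np.array([[np.cos(a),-np.sin(a)],[np.sin(a),np.cos(a)]])
im=cv2.resize(cv2.imread('pics/s5.png')[270:410,330:470],None,fx=4,fy=4,interpolation=cv2.INTER_CUBIC)
for x,y in[(-78,-40),(-78,40),(78,40),(78,-40)]:
    u,v=w2px('scene',np.r_[c+Rz@np.array([x,y])/1000,.11]); cv2.circle(im,(int((u-329.5)*4),int((v-269.5)*4)),3,(0,0,255),-1)
snap('scene','s9');snap('top','t9'); b=cv2.resize(cv2.imread('pics/s9.png')[270:410,330:470],None,fx=4,fy=4)
cv2.imwrite('pics/s9c.png',cv2.resize(np.hstack([im,b]),(800,400)))
go(.5326,.4106,.057)"
```

```text
clock: 34.75
tool_pos: [0.5332, 0.4121, 0.2048]
orientation: [0.69, 0.724, 0.0, -0.0]
ft_force: [1.1, -0.3, -2.7]
width: 0.213
grip_force: 30.0
shift [ -1.9  -0.7 147.7] rpy axes y [0.999 0.05  0.   ] z [ 0.  0. -1.]
```

View pics/s9c.png

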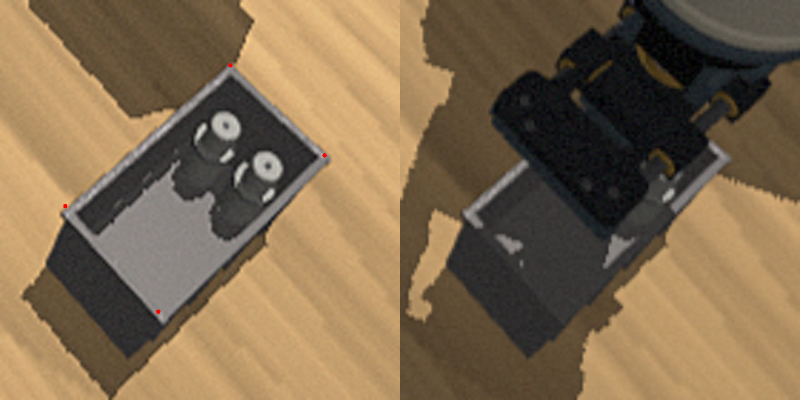

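Projected rim corners (red) agree with the bin in the scene view. I lower the shaft.

```bash
python3 -m handwheel '[[[-2,0,15],[0,0,0]],[[0,0,25],[0,0,0]],[[0,0,25],[0,0,0]],[[0,0,25],[0,0,0]],[[0,0,22],[0,0,0]],[[0,0,15],[0,0,0]],[[0,0,9],[0,0,0]],[[0,0,5],[0,0,0]],[[0,0,0],[0,0,0]],[[0,0,0],[0,0,0]]]'; python3 -m handwheel '[[[0,0,1],[0,0,0]],[[0,0,1],[0,0,0]],[[0,0,0],[0,0,0]],[[0,0,0],[0,0,0]]]';python3 -m handwheel '[[[0,0,1],[0,0,0]],[[0,0,0],[0,0,0]],[[0,0,0],[0,0,0]]]';python3 -m handwheel '[[[0,0,0.7],[0,0,0]],[[0,0,0],[0,0,0]],[[0,0,0],[0,0,0]]]'
```

```text
clock: 35.85
tool_pos: [0.5337, 0.4106, 0.0644]
orientation: [0.689, 0.724, 0.001, 0.0]
ft_force: [0.1, 0.8, -2.5]
width: 0.214
grip_force: 30.0
clock: 36.25
tool_pos: [0.5332, 0.4103, 0.0617]
orientation: [0.689, 0.724, 0.0, 0.0]
ft_force: [-0.1, -0.1, -2.6]
width: 0.206
grip_force: 30.0
clock: 36.55
tool_pos: [0.5332, 0.4103, 0.0606]
orientation: [0.689, 0.724, -0.0, -0.0]
ft_force: [-0.4, 0.3, -2.1]
width: 0.208
grip_force: 30.0
clock: 36.85
tool_pos: [0.5332, 0.4103, 0.0599]
orientation: [0.689, 0.724, -0.0, -0.0]
ft_force: [0.4, -0.6, -2.0]
width: 0.209
grip_force: 30.0
```

```bash
python3 -m handwheel '[[[0,0,1],[0,0,0]],[[0,0,0],[0,0,0]],[[0,0,0],[0,0,0]]]'; python3 -m handwheel '[[[0,0,0.8],[0,0,0]],[[0,0,0],[0,0,0]],[[0,0,0],[0,0,0]]]';python3 -m handwheel '[[[0,0,0.5],[0,0,0]],[[0,0,0],[0,0,0]],[[0,0,0],[0,0,0]]]';python3 -m handwheel '[[[0,0,0.4],[0,0,0]],[[0,0,0],[0,0,0]],[[0,0,0],[0,0,0]]]'
```

```text
clock: 37.15
tool_pos: [0.5332, 0.4103, 0.0589]
orientation: [0.689, 0.724, -0.0, -0.0]
ft_force: [0.1, 0.4, -1.7]
width: 0.214
grip_force: 30.0
clock: 37.45
tool_pos: [0.5332, 0.4103, 0.0581]
orientation: [0.689, 0.724, -0.0, -0.0]
ft_force: [0.4, 0.6, -2.9]
width: 0.211
grip_force: 30.0
clock: 37.75
tool_pos: [0.5333, 0.4103, 0.0577]
orientation: [0.689, 0.724, 0.0, 0.0]
ft_force: [-0.1, -0.0, -1.1]
width: 0.21
grip_force: 30.0
clock: 38.05
tool_pos: [0.5334, 0.4104, 0.0576]
orientation: [0.689, 0.724, 0.0, 0.0]
ft_force: [-0.2, -1.0, 5.5]
width: 0.214
grip_force: 30.0
```

```bash
python3 -m handwheel '[[[0,0,-0.3],[0,0,0]],[[0,0,0],[0,0,0]],[[0,0,0],[0,0,0]],[[0,0,0],[0,0,0]],[[0,0,0],[0,0,0]]]' 0.6; python3 -m handwheel '[[[0,0,-5],[0,0,0]],[[0,0,-15],[0,0,0]],[[0,0,-30],[0,0,0]],[[0,0,-40],[0,0,0]],[[0,0,-40],[0,0,0]],[[0,0,-20],[0,0,0]],[[-30,-10,0],[0,0,0]],[[-40,-10,0],[0,0,0]],[[-40,-10,0],[0,0,0]],[[-40,-10,0],[0,0,0]]]'
python3 -m handwheel '[[[-40,-10,0],[0,0,0]],[[-40,0,0],[0,0,0]],[[-40,0,0],[0,0,0]],[[-40,0,0],[0,0,0]],[[-20,0,0],[0,0,0]],[[0,0,0],[0,0,0]],[[0,0,0],[0,0,0]]]'
python3 -c "
from h import *
snap('scene','s10');snap('top','t10')
cv2.imwrite('pics/s10c.png',np.hstack([cv2.resize(cv2.imread('pics/s10.png')[270:410,330:470],(400,400)),cv2.resize(cv2.imread('pics/s10.png')[60:340,100:380],(400,400))]))"
```

```text
clock: 38.55
tool_pos: [0.5332, 0.4103, 0.0574]
orientation: [0.689, 0.724, -0.0, -0.0]
ft_force: [-0.2, -0.4, 0.2]
width: 0.4
grip_force: 0.0
clock: 39.55
tool_pos: [0.5002, 0.2572, 0.2088]
orientation: [0.689, 0.725, 0.001, 0.0]
ft_force: [0.5, -1.1, 0.4]
width: 0.402
grip_force: 0.0
clock: 40.25
tool_pos: [0.4998, 0.0782, 0.2084]
orientation: [0.69, 0.724, 0.001, 0.0]
ft_force: [-0.2, -0.1, -0.1]
width: 0.404
grip_force: 0.0
```

View pics/s10c.png

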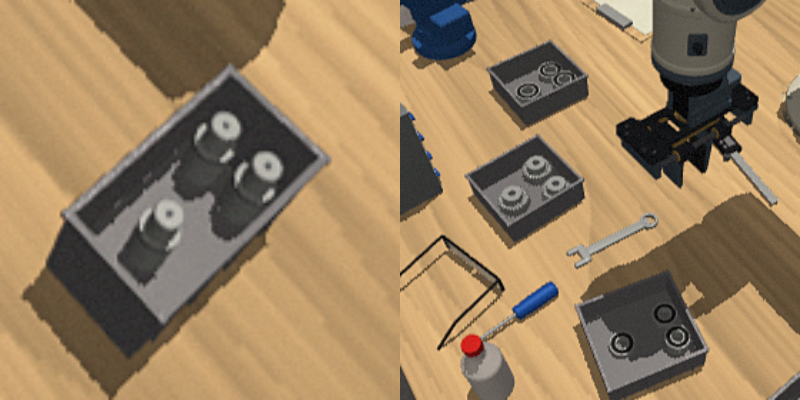

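The shaft stands upright beside the others, the other three parts are in their bins, and the spanner hasn't moved.

```bash
python3 -c "
from workcell import arm
print(arm.job_done())"
```

```text
the job is handed in; nothing more can be done
None
```

Job handed in at about 40 s on the robot's clock: both bearings, the gear and the shaft were each lowered to the floor of the matching bin before release, and the spanner and pink look-alike were left alone.

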